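# Roll the pipe stub into the V-cradle

## Task

Roll the steel pipe stub along the bench into the V-cradle by pushing its side with the fingertips, slowly and without ever gripping or lifting it: up the cradle's ramp, over the ridge and down into the groove, but not on up the cradle's back. It should end lying at rest in the groove, its whole length on the cradle. Leave the vial, the dish and the beaker where they stand.

Things in the scene. Friction and masses are not known exactly. Their poses are not given: they have to be found in the camera images.
- pipe: Polished steel pipe stub, 40 mm in diameter, 120 mm long, thin dark ring near each end, black bores, 0.25 to 0.5 kg. Slippery (friction about 0.35), so it rolls when pushed on its side at mid-height. Lies on the bench before the ramp, roughly parallel to the groove (within 0.18 rad). Origin at its centre, 20 mm above the bench; x along its axis; y and z turn as it rolls.
- pipe_center (a point): Centre of the pipe stub, on its axis, half-way along. At the start it lies 150 to 210 mm before the bottom of the V and up to 12 mm to the side of the groove's middle.
- cradle: V-cradle of 3 mm sheet metal, fixed to the bench, 210 mm wide along the groove, open at both ends. Origin on the bench plane under the V's bottom, half-way along it; x horizontal from ramp to back (loading direction), y along the groove, z up. Upper surface as x, z in mm: ramp toe (-66, 0), ridge (-14, 11), V bottom (0, 3), bend (18, 13), top of back (36, 44); a foot reaches x = 58.
- vial: Loose screw-cap sample vial, 27 mm across, 58 mm tall, standing beside the pipe's way. Bystander. Origin at the centre of its underside.
- dish: Loose flat round dish, 64 mm across, 14 mm tall, lying behind the cradle. Bystander. Origin at the centre of its underside.
- cup: Loose clear beaker, 52 mm across, 67 mm tall, standing beside one end of the cradle. Bystander. Origin at the centre of its underside.
- cradle_seat (a point): Where the pipe's centre lies when it is seated in the middle of the groove: in the cradle's frame x = 0, y = 0, z = 26 mm. On passing the ridge the pipe's axis lies at x = -14, z = 31 mm.
Not all that is in view belongs to the job. There is more than one size of the cradle; the one meant has the size given above.

How it is judged (in metres and radians):
On the way:
1. the pipe has rolled a quarter turn or so on the bench (it is not dragged) (angle between pipe's own z axis and vertical above 1.2 rad and height (world z) of pipe_center below 0.024 m), for 0.05 s.
At the end, for the whole second after the job is handed in: The pipe lies at rest in the V: its axis within 6 mm of the seated line and at the seated height within 3 mm, parallel to the groove within 0.08 rad, its centre within 45 mm of the middle of the groove (no end overhangs). Vial, dish and beaker each within 20 mm of their start (x of pipe_center in the frame of cradle between -0.006 and 0.006 m and y of pipe_center in the frame of cradle between -0.045 and 0.045 m and z of pipe_center in the frame of cradle between 0.0235 and 0.0295 m and angle between the x axis of pipe and the y axis of cradle, either way round below 0.08 rad and linear speed of pipe below 0.02 m/s and distance of each of vial, dish, cup from where it was at the start of the episode below 0.02 m); the robot touches nothing.
It fails at once if the pipe is lifted off the bench before it reaches the ramp (x of pipe_center in the frame of cradle below -0.085 m and height (world z) of pipe_center above 0.027 m).
It fails at once if the pipe is lifted clear of the cradle or stood on end (height (world z) of pipe_center above 0.045 m or angle between pipe's own x axis and vertical below 1.1 rad).
It fails at once if the pipe is pushed on up the cradle's back, 18 mm or more past its seat (x of pipe_center in the frame of cradle above 0.018 m).
It fails at once if the pipe is flung (faster than 0.45 m/s) (linear speed of pipe above 0.45 m/s).
It fails at once if a bystander is pushed away or tipped (distance of any of vial, dish, cup from where it was at the start of the episode above 0.03 m or angle between any of vial, dish, cup's own z axis and vertical above 0.5 rad).
It also fails if it takes over 38 s, if anything falls off the work surface, if the arm or the gripper's body presses on something with over 40 N, if the wrist force passes 120 N, or if a joint passes its speed limit or range.

## Robot

A 6-joint arm with a two-finger parallel gripper is mounted at the origin on a cart in front of the work surface, level with it; the furniture and walls round the work are solid. World frame = base frame: x ahead of the robot, y to its left, z up, the work surface at z = 0. Lengths are in m, angles in degrees, forces in N, time in s.
With the tool pointing down it reaches from about 0.375 to 0.9 m from the base axis. Payload 3.1 kg.
Tool frame: the origin (TCP) lies on the front face of the gripper's body, between the roots of the fingers; the fingertips stand 70 mm ahead of it and the grasp point (between the pads) lies 51 mm ahead of it (bot.tip_extent is the distance from the TCP to the fingertips, in m); z points along the fingers, x is the direction in which the jaws open and shut, and the axes are right-handed (so a half turn about z gives the same grasp; the last joint's range is limited). The gripper opens to 87 mm and grips with 3 to 60 N. Pads are 19 mm wide; open, the fingers measure 117 mm over their backs; the gripper's body (75 mm by 190 mm) begins 51 mm behind the grasp point.
Start: joints at [-10.227, 30.224, 82.088, -0, 67.689, -10.227], TCP at [0.625, 0, 0.292] pointing down, gripper open.
Joint ranges: [-176.69, 176.69], [-43.24, 126.21], [12.49, 139.97], [-82, 262], [0, 151.66], [-163.58, 163.58]. Speed limits (degrees/s): [159.86, 159.86, 180, 180, 180, 180].

## Interface

Orientations are given as a 3x3 rotation matrix whose columns are the frame's x, y, z axes.
In Python, from rig import bot, viewer, ticket gives the robot as it stands. The module is installed in compiled form; this text tells all that it offers.
- The arm moves only by the tool arm_command, never from a script. Its argument "targets" is a list of rows, each an object with "rot": the turn, a rotation vector about the tool's x, y, z in degrees, a list of three; "offset": the shift along the tool's x, y, z in cm, a list of three; "gripper": the closure, from 0 (fully open) to 1 (shut). A call has 1 to 8 rows; each row is the pose to reach, as a shift and turn from the pose commanded when the call began, along the tool's axes at that moment; what a row does not reach only later rows make up. A row lasts 1/10 s, in which the tool goes at most 50 mm and 8.59 degrees, less where a joint would pass 70% of its speed; a pose out of reach is approached as far as the arm can. A call with a gripper value outside its range is refused whole. The fingers move at their own pace and stop on an object; the grip force is fixed at half the most. Time passes only in rows, so rows that repeat a pose let the fingers close. It gives the time, the measured TCP pose, the force and the opening at its end, in the units of the state.
- bot.read_state(): the state, without advancing time (a new reading comes with each control period).
- viewer.capture(name): name is "scene" or "side" or "wrist"; returns a dict with "frame" (384x512x3 uint8, red, green, blue), "fx", "fy", "cx", "cy" (pixels), "view" (4x4, takes a point from world to camera coordinates). Camera axes: x right, y down, z forward; pixel columns grow to the right and rows downward; lengths in m; the calibration is good to about 2 mm. A picture is of the moment at which its call begins. There is no depth.
- ticket.hand_in(): hands the job in, once; it reports no verdict.
The state is a dict: "time_s": time; "joint_positions": joint angles; "qvel": joint speeds; "tau": joint torques, N m; "position": TCP position; "tcp_rot": TCP orientation; "force": force on the tool from outside, world axes, zero at the start; "moment": the same for the moment, N m; "opening": opening from 0.0 (shut) to 1.0 (fully open).
Only numpy, scipy, OpenCV 4.12 (cv2) and the standard library are available. Lean on these libraries where they do the work, as an engineer would, in place of code of your own. Each camera call takes 0.05 s, during which the arm holds its last target. There are 200 camera calls.

## Working session

There is one attempt and no reset: what is moved stays moved. The work goes in short steps, Python scripts to look and compute and a tool call to move; the robot and the scene stay as the last step left them, time stands still between calls to the robot, and variables do not carry over. Pictures are saved under pics/ and viewed, about 8 in all and at most 12, crops included, and the job is handed in when it is done.

Besides the shell and the picture viewer there is one more tool, called after ">>>" by a JSON object that holds its "name" and its "arguments". arm_command: Moves the arm, as the interface text tells. Its arguments: {"type":"object","properties":{"targets":{"type":"array"}},"required":["targets"]}

```bash
mkdir -p pics; cat > h.py <<'E'
import numpy as np, cv2
from rig import bot, viewer, ticket
def cap(n,f):
    c=viewer.capture(n); cv2.imwrite('pics/'+f+'.png',c['frame'][:,:,::-1]); np.savez('pics/'+f+'.npz',**c); return c
def load(f): return dict(np.load('pics/'+f+'.npz'))
def ray(c,u,v,z):
    V=c['view'];R=V[:3,:3];o=-R.T@V[:3,3]
    d=R.T@np.array([(u-c['cx'])/c['fx'],(v-c['cy'])/c['fy'],1]); return o+d*(z-o[2])/d[2]
def proj(c,p):
    q=c['view'][:3,:3]@np.array(p)+c['view'][:3,3]; return np.array([c['fx']*q[0]/q[2]+c['cx'],c['fy']*q[1]/q[2]+c['cy']])
E
python3 - <<'E'
from h import *
a=cap('scene','s0');b=cap('side','d0');w=cap('wrist','w0')
for c in (a,b,w):
    V=c['view'];print(float(c['fx']),(-V[:3,:3].T@V[:3,3]).round(3),V[2,:3].round(3))
s=bot.read_state();print(s['time_s'],s['position'],s['tcp_rot'],s['force'])
m=np.hstack([a['frame'],b['frame']]);
cv2.imwrite('pics/m0.png',cv2.resize(a['frame'],(800,600),interpolation=2)[:,:,::-1])
E
```

```text
369.98230627705885 [0.039 0.885 0.817] [ 0.524 -0.489 -0.698]
441.0241318574972 [-0.149  0.564  0.726] [ 0.729 -0.207 -0.652]
285.3581429645661 [0.624 0.076 0.382] [-0.002 -0.278 -0.961]
0.15 [6.24550738e-01 8.64828760e-05 2.91480186e-01] [[ 9.99998590e-01 -6.07349072e-05 -1.67843879e-03]
 [-6.02735421e-05 -9.99999960e-01  2.74926700e-04]
 [-1.67845542e-03 -2.74825146e-04 -9.99998554e-01]] [-0.23842231 -0.16137336  0.8285963 ]
```

View pics/m0.png

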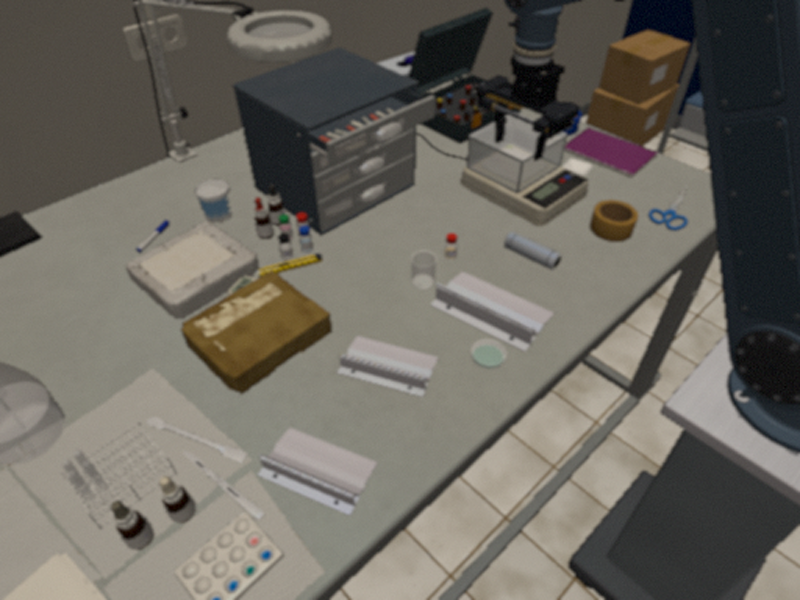

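View pics/w0.png

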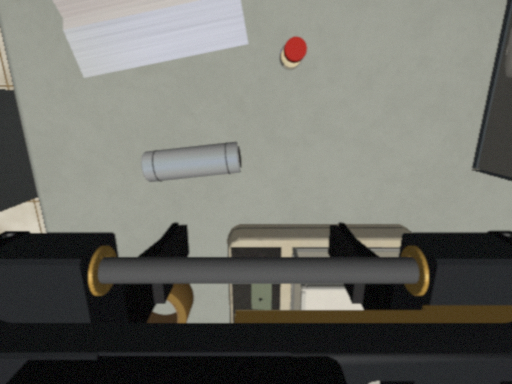

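The first picture shows three cradles: one by the pipe (490,308), a short one (388,365) and one turned round (318,468), all in 800x600 pixels. The pipe is at (532,250), the vial at (451,245), the beaker at (424,270) and the dish at (489,353). In the wrist picture the pipe spans (147,166)–(240,158), the vial cap is at (294,50), and the near cradle's ramp is at upper left.

```bash
python3 - <<'E'
from h import *
a=load('s0')['frame'][135:255,250:380];cv2.imwrite('pics/c1.png',cv2.resize(a,(780,720)[0:1]+(600,) if 0 else (650,600),interpolation=2)[:,:,::-1])
b=load('d0')['frame'];cv2.imwrite('pics/c2.png',cv2.resize(b,(800,600),interpolation=2)[:,:,::-1])
w=load('w0')
for n,u,v,z in [('pL',147,166,.02),('pR',240,158,.02),('toeL',84,76,0),('toeR',247,44,0),('vialcap',296,47,.058)]: print(n,ray(w,u,v,z).round(4))
E
```

```text
pL [0.4803 0.0081 0.02  ]
pR [0.6001 0.0185 0.02  ]
toeL [0.406 0.118 0.   ]
toeR [0.6097 0.1541 0.    ]
vialcap [0.6623 0.1395 0.058 ]
```

View pics/c1.png

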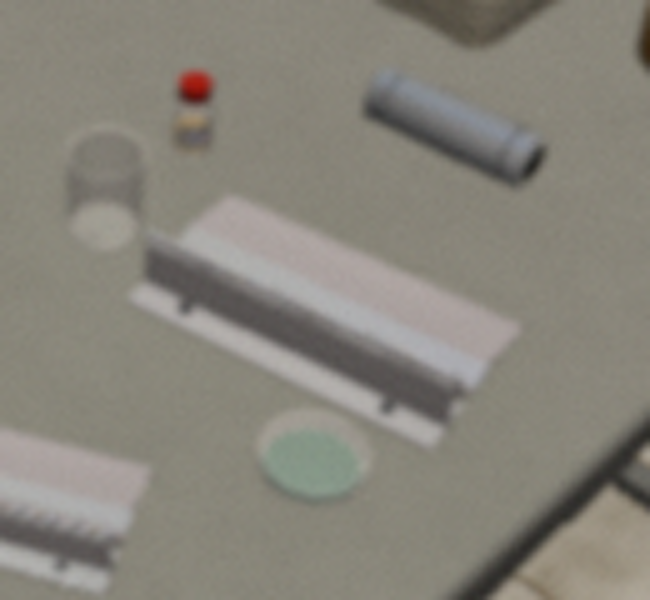

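View pics/c2.png

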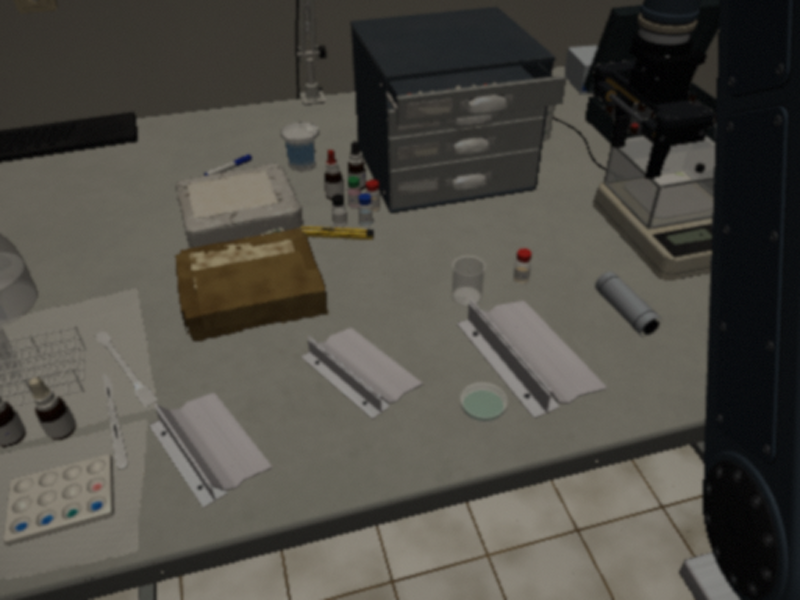

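The crop confirms the choice: the near cradle's toe edge measures 207 mm (210 expected), with the pipe on its ramp side. The beaker is at the far end, the dish behind, and the vial to the side. I'll cross-check positions with the other cameras and see how close the balance is.

```bash
python3 - <<'E'
from h import *
w,a,b=load('w0'),load('s0'),load('d0')
S=lambda u,v:(250+u/5,135+v/5); D=lambda u,v:(u*.64,v*.64)
for n,c,uv,z in [('toeR s',a,S(232,195),0),('toeL s',a,S(520,325),0),('toeR d',b,D(522,303),0),('toeL d',b,D(604,385),0),
 ('footR d',b,D(459,322),.003),('footL d',b,D(531,412),.003),('footR s',a,S(130,295),.003),('footL s',a,S(435,445),.003),
 ('vial s',a,S(193,145),0),('beaker s',a,S(104,225),.0),('dish s',a,S(314,455),.007),
 ('pipe s',a,S(455,128),.02),('pipe d',b,D(628,303),.02),
 ('balance edge w',w,(230,228),.03),('bal front d',b,D(668,260),.03),('bal corner d',b,D(597,195),.03),
 ('glass w',w,(232,242),.03),('glass bottom d',b,D(650,220),.035),('glass d2',b,D(608,183),.035)]: print(n,ray(c,*uv,z).round(4))
# glass top height: vertical over bottom point
p=ray(b,*D(650,220),.035)
for h in (.06,.08,.1,.12,.15): print(h,proj(b,[p[0],p[1],h])/.64)
E
```

```text
toeR s [0.6101 0.155  0.    ]
toeL s [ 0.4072  0.1173 -0.    ]
toeR d [0.6057 0.1613 0.    ]
toeL d [0.4097 0.1201 0.    ]
footR d [0.5883 0.2745 0.003 ]
footL d [0.3908 0.2402 0.003 ]
footR s [0.5894 0.2737 0.003 ]
footL s [0.3826 0.2353 0.003 ]
vial s [0.6628 0.1358 0.    ]
beaker s [0.6482 0.237  0.    ]
dish s [0.4239 0.2942 0.007 ]
pipe s [0.5376 0.0145 0.02  ]
pipe d [0.5386 0.0137 0.02  ]
balance edge w [ 0.5858 -0.0736  0.03  ]
bal front d [ 0.6076 -0.0971  0.03  ]
bal corner d [ 0.8221 -0.0796  0.03  ]
glass w [ 0.588 -0.094  0.03 ]
glass bottom d [ 0.714  -0.1259  0.035 ]
glass d2 [ 0.8478 -0.1154  0.035 ]
0.06 [653.20485174 208.08797514]
0.08 [655.83180141 198.32393852]
0.1 [658.51682571 188.3440459 ]
0.12 [661.26187198 178.14105932]
0.15 [665.49646024 162.40163523]
```

>>> {"name": "arm_command", "arguments": {"targets": [{"offset": [-4,1.5,0],"rot": [0,0,-5],"gripper": 0.3},{"offset": [-7.8,3.1,0],"rot": [0,0,-10],"gripper": 0.3},{"offset": [-7.8,3.1,4],"rot": [0,0,-10],"gripper": 0.3},{"offset": [-7.8,3.1,8],"rot": [0,0,-10],"gripper": 0.3},{"offset": [-7.8,3.1,12],"rot": [0,0,-10],"gripper": 0.3},{"offset": [-7.8,3.1,16],"rot": [0,0,-10],"gripper": 0.3},{"offset": [-7.8,3.1,16],"rot": [0,0,-10],"gripper": 0.3},{"offset": [-7.8,3.1,16],"rot": [0,0,-10],"gripper": 0.3}]}}

```text
time_s: 0.95
position: [0.5468, -0.0309, 0.132]
tcp_rot: [[0.985, 0.174, -0.002], [0.174, -0.985, 0.001], [-0.002, -0.001, -1.0]]
force: [-0.3, -0.5, -0.1]
opening: 0.703
```

>>> {"name": "arm_command", "arguments": {"targets": [{"offset": [0,0,2.5],"rot": [0,0,0],"gripper": 0.3},{"offset": [0,0,5],"rot": [0,0,0],"gripper": 0.3},{"offset": [0,0,5],"rot": [0,0,0],"gripper": 0.3},{"offset": [0,0,5],"rot": [0,0,0],"gripper": 0.3}]}}

```text
time_s: 1.35
position: [0.5481, -0.0312, 0.0842]
tcp_rot: [[0.985, 0.174, 0.003], [0.174, -0.985, -0.001], [0.003, 0.001, -1.0]]
force: [-1.0, -1.1, 0.2]
opening: 0.705
```

```bash
python3 - <<'E'
from h import *
w=cap('wrist','w1');a=cap('scene','s1')
cv2.imwrite('pics/m1.png',np.hstack([cv2.resize(w['frame'],(400,300)),cv2.resize(a['frame'][115:235,250:410],(400,300),interpolation=2)])[:,:,::-1])
E
```

```text
(no output)
```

View pics/m1.png

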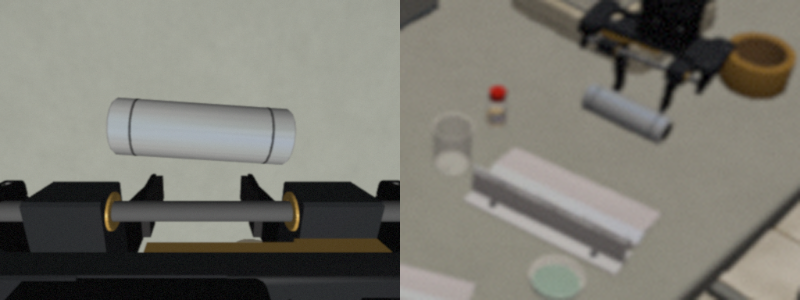

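The fingers stand behind the pipe with a gap, roughly centred on it. Pushing starts now.

>>> {"name": "arm_command", "arguments": {"targets": [{"offset": [0,-0.3,0],"rot": [0,0,0],"gripper": 0.3},{"offset": [0,-0.7,0],"rot": [0,0,0],"gripper": 0.3},{"offset": [0,-1.1,0],"rot": [0,0,0],"gripper": 0.3},{"offset": [0,-1.5,0],"rot": [0,0,0],"gripper": 0.3},{"offset": [0,-1.9,0],"rot": [0,0,0],"gripper": 0.3},{"offset": [0,-2.3,0],"rot": [0,0,0],"gripper": 0.3},{"offset": [0,-2.7,0],"rot": [0,0,0],"gripper": 0.3},{"offset": [0,-3.1,0],"rot": [0,0,0],"gripper": 0.3}]}}

```text
time_s: 2.25
position: [0.5415, -0.0, 0.0821]
tcp_rot: [[0.985, 0.174, -0.0], [0.174, -0.985, 0.0], [-0.0, -0.0, -1.0]]
force: [0.5, 0.4, -0.3]
opening: 0.7
```

```bash
python3 - <<'E'
from h import *
w=cap('wrist','w2');a=cap('scene','s2')
cv2.imwrite('pics/m2.png',np.hstack([cv2.resize(w['frame'],(400,300)),cv2.resize(a['frame'][115:235,250:410],(400,300),interpolation=2)])[:,:,::-1])
E
```

```text
(no output)
```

View pics/m2.png

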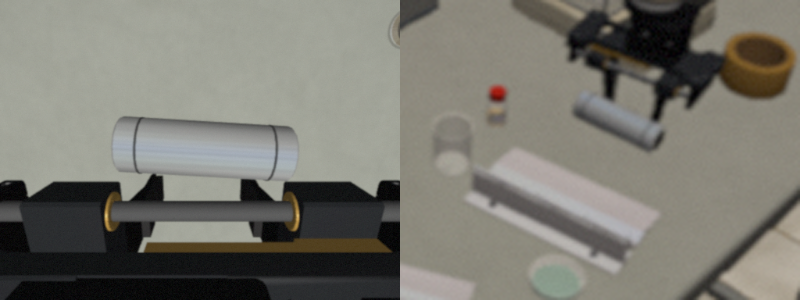

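Wrist view: the pipe touches the fingers and its yaw error has shrunk (ends at (113,145) and (298,155)). The push carries on.

>>> {"name": "arm_command", "arguments": {"targets": [{"offset": [0,-0.4,0],"rot": [0,0,0],"gripper": 0.3},{"offset": [0,-0.8,0],"rot": [0,0,0],"gripper": 0.3},{"offset": [0,-1.2,0],"rot": [0,0,0],"gripper": 0.3},{"offset": [0,-1.6,0],"rot": [0,0,0],"gripper": 0.3},{"offset": [0,-2.0,0],"rot": [0,0,0],"gripper": 0.3},{"offset": [0,-2.4,0],"rot": [0,0,0],"gripper": 0.3},{"offset": [0,-2.8,0],"rot": [0,0,0],"gripper": 0.3},{"offset": [0,-3.2,0],"rot": [0,0,0],"gripper": 0.3}]}}

```text
time_s: 3.15
position: [0.536, 0.0314, 0.0823]
tcp_rot: [[0.985, 0.174, -0.0], [0.174, -0.985, 0.0], [-0.0, -0.0, -1.0]]
force: [0.5, 0.0, -0.7]
opening: 0.701
```

>>> {"name": "arm_command", "arguments": {"targets": [{"offset": [0,-0.4,0],"rot": [0,0,0],"gripper": 0.3},{"offset": [0,-0.8,0],"rot": [0,0,0],"gripper": 0.3},{"offset": [0,-1.2,0],"rot": [0,0,0],"gripper": 0.3},{"offset": [0,-1.6,0],"rot": [0,0,0],"gripper": 0.3},{"offset": [0,-2.0,0],"rot": [0,0,0],"gripper": 0.3},{"offset": [0,-2.4,0],"rot": [0,0,0],"gripper": 0.3},{"offset": [0,-2.8,0],"rot": [0,0,0],"gripper": 0.3},{"offset": [0,-3.2,0],"rot": [0,0,0],"gripper": 0.3}]}}

```text
time_s: 3.95
position: [0.5304, 0.0629, 0.0822]
tcp_rot: [[0.985, 0.174, -0.0], [0.174, -0.985, -0.0], [-0.0, 0.0, -1.0]]
force: [-0.3, -0.2, -0.3]
opening: 0.697
```

```bash
python3 - <<'E'
from h import *
w=cap('wrist','w3');a=cap('scene','s3')
cv2.imwrite('pics/m3.png',np.hstack([cv2.resize(w['frame'],(400,300)),cv2.resize(a['frame'][115:235,250:410],(400,300),interpolation=2)])[:,:,::-1])
E
```

```text
(no output)
```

View pics/m3.png

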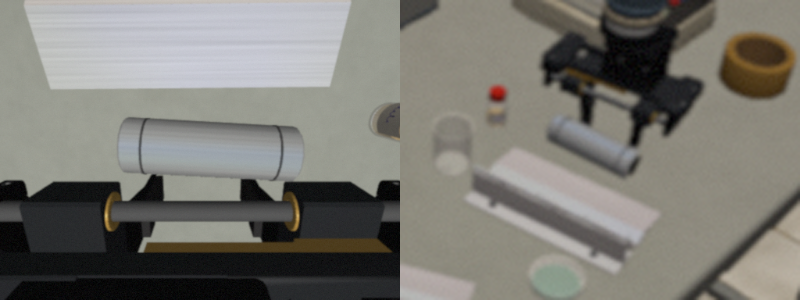

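The pipe is about 2.5° off the toe line with its left end ahead, well inside tolerance, and the ramp should square it up. It goes up the ramp next, with the tips rising a little.

>>> {"name": "arm_command", "arguments": {"targets": [{"offset": [0,-0.4,0],"rot": [0,0,0],"gripper": 0.3},{"offset": [0,-0.8,0],"rot": [0,0,0],"gripper": 0.3},{"offset": [0,-1.2,0],"rot": [0,0,0],"gripper": 0.3},{"offset": [0,-1.6,0],"rot": [0,0,0],"gripper": 0.3},{"offset": [0,-2.0,0],"rot": [0,0,0],"gripper": 0.3},{"offset": [0,-2.4,0],"rot": [0,0,0],"gripper": 0.3},{"offset": [0,-2.8,0],"rot": [0,0,0],"gripper": 0.3},{"offset": [0,-3.2,0],"rot": [0,0,0],"gripper": 0.3}]}}

```text
time_s: 4.85
position: [0.5248, 0.0945, 0.0822]
tcp_rot: [[0.985, 0.174, -0.0], [0.174, -0.985, -0.0], [-0.0, 0.0, -1.0]]
force: [0.1, -0.2, 0.7]
opening: 0.701
```

>>> {"name": "arm_command", "arguments": {"targets": [{"offset": [0,-0.4,0],"rot": [0,0,0],"gripper": 0.3},{"offset": [0,-0.8,-0.1],"rot": [0,0,0],"gripper": 0.3},{"offset": [0,-1.2,-0.2],"rot": [0,0,0],"gripper": 0.3},{"offset": [0,-1.6,-0.3],"rot": [0,0,0],"gripper": 0.3},{"offset": [0,-2.0,-0.4],"rot": [0,0,0],"gripper": 0.3},{"offset": [0,-2.4,-0.4],"rot": [0,0,0],"gripper": 0.3},{"offset": [0,-2.8,-0.5],"rot": [0,0,0],"gripper": 0.3},{"offset": [0,-3.2,-0.5],"rot": [0,0,0],"gripper": 0.3}]}}

```text
time_s: 5.65
position: [0.5194, 0.1259, 0.0874]
tcp_rot: [[0.985, 0.174, 0.0], [0.174, -0.985, -0.0], [0.0, 0.0, -1.0]]
force: [1.1, -3.4, 2.2]
opening: 0.702
```

```bash
python3 - <<'E'
from h import *
w=cap('wrist','w4');a=cap('scene','s4')
cv2.imwrite('pics/m4.png',np.hstack([cv2.resize(w['frame'],(400,300)),cv2.resize(a['frame'][115:235,250:410],(400,300),interpolation=2)])[:,:,::-1])
E
```

```text
(no output)
```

View pics/m4.png

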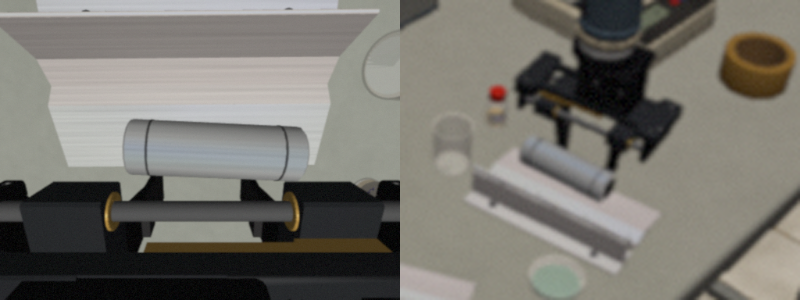

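The pipe is on the ramp, 2° off parallel with its right end lagging, and about 16 mm right of centre. Next comes a slower push towards the ridge, with a 2° yaw so the right end catches up.

>>> {"name": "arm_command", "arguments": {"targets": [{"offset": [0,-0.3,0],"rot": [0,0,-0.5],"gripper": 0.3},{"offset": [0,-0.6,0],"rot": [0,0,-1],"gripper": 0.3},{"offset": [0,-0.9,-0.1],"rot": [0,0,-1.5],"gripper": 0.3},{"offset": [0,-1.2,-0.1],"rot": [0,0,-2],"gripper": 0.3},{"offset": [0,-1.5,-0.2],"rot": [0,0,-2],"gripper": 0.3},{"offset": [0,-1.8,-0.2],"rot": [0,0,-2],"gripper": 0.3},{"offset": [0,-2.1,-0.3],"rot": [0,0,-2],"gripper": 0.3},{"offset": [0,-2.4,-0.3],"rot": [0,0,-2],"gripper": 0.3}]}}

```text
time_s: 6.55
position: [0.5152, 0.1495, 0.0904]
tcp_rot: [[0.978, 0.208, 0.0], [0.208, -0.978, -0.0], [0.0, 0.0, -1.0]]
force: [0.6, -2.6, 1.5]
opening: 0.699
```

```bash
python3 - <<'E'
from h import *
w=cap('wrist','w5')
cv2.imwrite('pics/m5.png',w['frame'][:,:,::-1])
E
```

```text
(no output)
```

View pics/m5.png

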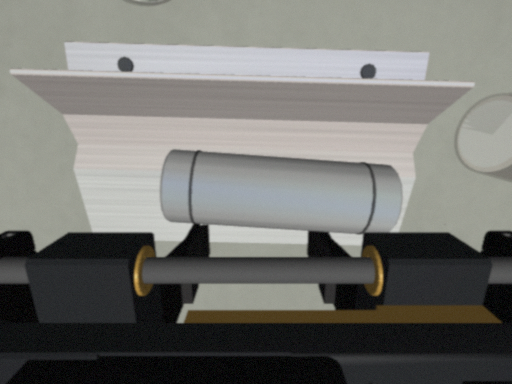

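The pipe is just below the ridge, about 1° off parallel. I'll creep it over at 20 mm/s.

>>> {"name": "arm_command", "arguments": {"targets": [{"offset": [0,-0.2,0],"rot": [0,0,0],"gripper": 0.3},{"offset": [0,-0.4,0],"rot": [0,0,0],"gripper": 0.3},{"offset": [0,-0.6,0],"rot": [0,0,0],"gripper": 0.3},{"offset": [0,-0.8,0],"rot": [0,0,0],"gripper": 0.3},{"offset": [0,-1.0,0],"rot": [0,0,0],"gripper": 0.3},{"offset": [0,-1.2,0],"rot": [0,0,0],"gripper": 0.3},{"offset": [0,-1.4,0],"rot": [0,0,0],"gripper": 0.3},{"offset": [0,-1.4,0],"rot": [0,0,0],"gripper": 0.3}]}}

```text
time_s: 7.4
position: [0.512, 0.1633, 0.0902]
tcp_rot: [[0.978, 0.208, -0.0], [0.208, -0.978, 0.0], [-0.0, -0.0, -1.0]]
force: [-0.3, -0.3, 0.1]
opening: 0.696
```

```bash
python3 - <<'E'
from h import *
w=cap('wrist','w6')
cv2.imwrite('pics/m6.png',w['frame'][:,:,::-1])
E
```

```text
(no output)
```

View pics/m6.png

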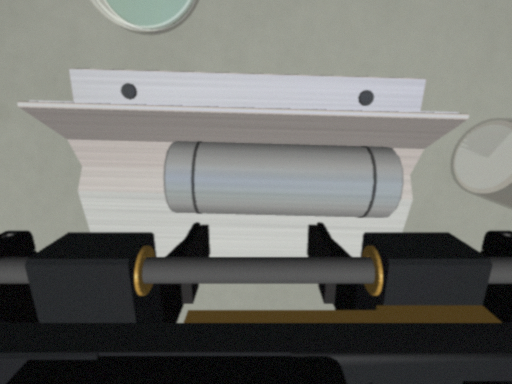

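The pipe has dropped into the groove, parallel to it. The fingers are clear and the force is about zero. I'll back off and rise.

>>> {"name": "arm_command", "arguments": {"targets": [{"offset": [0,1,0],"rot": [0,0,0],"gripper": 0.3},{"offset": [0,2.5,-0.5],"rot": [0,0,0],"gripper": 0.3},{"offset": [0,4,-3],"rot": [0,0,0],"gripper": 0.3},{"offset": [0,5,-6],"rot": [0,0,0],"gripper": 0.3},{"offset": [0,6,-10],"rot": [0,0,0],"gripper": 0.3},{"offset": [0,6,-14],"rot": [0,0,0],"gripper": 0.3},{"offset": [0,6,-14],"rot": [0,0,0],"gripper": 0.3},{"offset": [0,6,-14],"rot": [0,0,0],"gripper": 0.3}]}}

```text
time_s: 8.25
position: [0.5253, 0.103, 0.2316]
tcp_rot: [[0.978, 0.207, 0.003], [0.207, -0.978, -0.0], [0.003, 0.001, -1.0]]
force: [0.3, 0.5, -0.8]
opening: 0.703
```

```bash
python3 - <<'E'
from h import *
w=cap('wrist','w7');a=cap('scene','s7')
cv2.imwrite('pics/m7.png',np.hstack([cv2.resize(w['frame'],(400,300)),cv2.resize(a['frame'][135:255,240:400],(400,300),interpolation=2)])[:,:,::-1])
print(bot.read_state()['force'])
c=load('s7'); n=np.array([-.174,.985,0]);g=np.array([.985,.174,0]);V=np.array([.497,.2,0])
for y in(-.044,.016,.076): print(((proj(c,V+g*y+[0,0,.026])-[240,135])*2.5+[400,0]).round(), (proj(w,V+g*y+[0,0,.026])*400/512).round())
d=np.abs(cap('wrist','w8')['frame'].astype(int)-w['frame']).mean();print(d)
E
```

```text
[-0.78831139  0.56889814 -1.31708157]
[620. 158.] [160.  65.]
[576. 138.] [208.  67.]
[534. 118.] [256.  68.]
3.6794281005859375
```

View pics/m7.png

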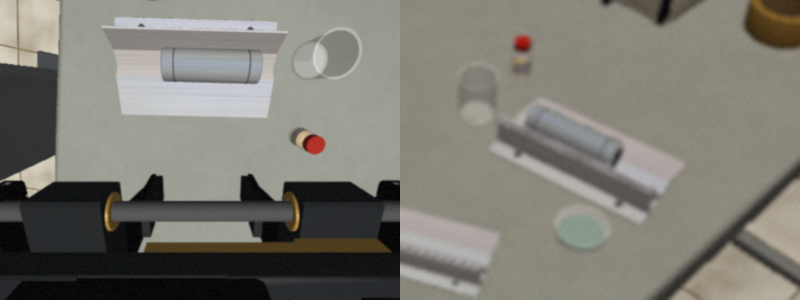

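The pipe spans (162,66)–(263,67) in the wrist view. Its axis lies on the predicted seat line (rows 65–68), about 21 mm right of the groove's middle (limit 45). The bystanders look undisturbed and the arm is clear, so I'm handing in.

```bash
python3 -c "
from rig import ticket
print(ticket.hand_in())"
```

```text
the job is handed in; nothing more can be done
None
```

The pipe lies in the V-cradle's groove and I handed the job in at about 8 s of the 38 s allowed; no verdict is reported. I pushed it there with two half-open fingertips at about 40 mm/s on the bench and 20 mm/s over the ridge, without gripping or lifting.

- **Position:** in the last wrist picture the pipe's axis lay on the predicted seat line and looked parallel to the groove. Its centre was about 21 mm from the middle (limit 45 mm), a figure read off pixels.
- **Bystanders:** the vial, beaker and dish stood where they began as far as the pictures show; I did not re-measure them.
- **Contact:** the fingers were clear of the pipe, the arm was raised, and the force reading was only noise (about 1.5 N).
- **Not confirmed:**
  - **Rest:** two successive wrist frames differed by 3.7 grey levels on average. That could be image noise, and I had no still reference to compare with.
  - **Rolling:** I did not measure the pipe's turn. I infer it rolled from the free motion and low push forces (at most about 4 N).

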